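Drift the jammed locating pin out of a welding fixture

TASK

The headed locating pin is jammed in the leaning bushing of the welding fixture. Take the drift punch from its block and, touching the pin with nothing but the punch, drive the pin down through the bore and out of the underside so that it drops into the catch tray. Then stand the punch back in its block, fully down, and close the hinged cap flat over the empty bore, leaving the other things on the table where they are.

Things in the scene. Friction and masses are not known exactly. Their poses are not given: they have to be found in the camera images.
- fixture: The pin fixture, fixed to the table: a dark steel base plate 270 x 150 x 10 mm (it reaches 100 mm to -x and 170 mm to +x of the origin), an upright post at its -x end (42 x 50 mm, top 140 mm above the table) that carries the leaning bushing block, and an open aluminium catch tray below. Origin: on the table top, z up, +x towards the tray end.
- bushing: Leaning steel block on the post, 70 x 60 x 56 mm (its x, y, z), with a round bore 24.5 mm wide right through along z. Origin: centre of the bore's upper mouth, in the upper face, 180 mm above the table. z: bore axis, up and out of the mouth, 32 degrees off vertical towards the fixture's -x; y level. A sprung shoe in the +x wall, 14-44 mm deep, jams the pin; once free it stands 3.5 mm proud.
- pin: Steel pin, 66 mm long: shank 22 mm thick, 52 mm long, then a head 34 mm wide, 14 mm thick below the block, so it leaves only downwards. Origin: centre of the shank's end face, at first 4 mm below the bore's mouth; z away from the head. 0.25 kg. A push of 8 to 15 N along the bore moves it; after about 40 mm it slides out by its weight.
- pin_middle (a point): Middle of the pin's length, on its axis.
- tray_floor (a point): Centre of the inner floor of the catch tray, 14 mm above the table; axes as the fixture's. The tray is 182 (x) x 122 (y) mm inside, its rim 38 mm above this floor.
- punch: Loose steel drift punch, 168 mm long, 0.33 kg: rod 10 mm in diameter and 85 mm long, collar 36 mm wide (85 to 93 mm from the tip), round grip 22 mm in diameter (93 to 168 mm). Origin: centre of the tip; z from tip to grip end. It starts upright in its block, collar resting on the block's top.
- punch_tip (a point): The centre of the punch's tip (the same point as its origin).
- block: The punch's steel block, fixed: 80 x 80 mm, its top 98 mm above the table, on a foot 110 x 110 x 10 mm. Origin: on the table top under the hole, z up.
- block_hole (a point): Centre of the mouth of the block's round hole, in its top face, 98 mm above the table. The hole is 22 mm in diameter, upright, and 88 mm deep.
- cap (a joint): Hinged steel cap of the bushing, a plate 52 x 46 x 5 mm: angle a in rad, 0 = shut flat over the bore's mouth, larger = more open (at most 2.75; it starts at 1.95 to 2.4). From the hinge (point cap_hinge, along the bushing's y) the plate points along (-cos a, 0, sin a) in the bushing's frame. Stiff hinge (0.05 N m): it stays where left and must be moved all the way.
- cap_edge (a point): Middle of the cap's free edge, 54 mm from the hinge.
- cap_hinge (a point): Middle of the cap's hinge axis, at (37, 0, 4) mm in the bushing's frame; axes as the bushing's.
- tape_roll: Bystander: cardboard tape roll 90 mm in diameter, 45 mm high, flat on the table. Origin: centre of its underside.
- tube_offcut: Bystander: dark steel tube offcut 54 mm in diameter, 50 mm high, standing on end. Origin: centre of its underside.
- angle_iron: Bystander: piece of dark angle iron 180 x 40 x 40 mm. Origin: centre of its underside, x along its length.
Mind the look-alikes: they are no part of the job. Leave any purple look-alike of the punch alone.

How it is judged (in metres and radians):
On the way, in this order (a step that is already met when the one before it is completed fails the run):
1. the punch presses on the pin from inside the bore's upper mouth, the pin still in the bushing (contact force between punch and pin above 5 N and z of punch_tip in the frame of bushing below 0 m and z of pin in the frame of bushing above -0.03 m), for 0.05 s.
2. the pin is out of the bushing and lies in the catch tray (x of pin_middle in the frame of tray_floor between -0.095 and 0.095 m and y of pin_middle in the frame of tray_floor between -0.065 and 0.065 m and z of pin_middle in the frame of tray_floor below 0.045 m), for 0.1 s.
At the end, for the whole second after the job is handed in: The pin lies at rest in the catch tray; the punch stands at rest in its block, collar down on the block's top to within 5 mm and within 0.1 rad of upright; the cap is shut to within 0.1 rad; everything is released (all of step 2 and linear speed of each of pin, punch below 0.02 m/s and horizontal distance between punch_tip and block_hole below 0.014 m and z of punch_tip in the frame of block below 0.018 m and angle between punch's own z axis and vertical below 0.1 rad and value of joint cap below 0.1 rad); the robot touches nothing.
It fails at once if the pin is touched by the fingers (contact force between the fingers and pin above 0.5 N).
It fails at once if the tape roll is moved more than 20 mm (distance of tape_roll from where it was at the start of the episode above 0.02 m).
It fails at once if the tube offcut is moved more than 20 mm (distance of tube_offcut from where it was at the start of the episode above 0.02 m).
It fails at once if the angle iron is moved more than 20 mm (distance of angle_iron from where it was at the start of the episode above 0.02 m).
It also fails if it takes over 72 s, if anything falls off the work surface, if the arm or the gripper's body presses on something with over 40 N, if the wrist force passes 120 N, or if a joint passes its speed limit or range.

ROBOT

A 6-joint arm with a two-finger parallel gripper is mounted at the origin on the work surface. World frame = base frame: x ahead of the robot, y to its left, z up, the work surface at z = 0. Lengths are in mm, angles in rad, forces in N, time in s.
With the tool pointing down it reaches from about 400 to 925 mm from the base axis. Payload 12.5 kg.
Tool frame: the origin (TCP) lies on the centre line of the jaws, within the pads' length; the fingertips stand 14 mm ahead of it and the grasp point (between the pads) lies 5 mm behind it; z points along the fingers, x is the direction in which the jaws open and shut, and the axes are right-handed (so a half turn about z gives the same grasp; the last joint's range is limited). The gripper opens to 95 mm and grips with 3 to 60 N. Pads are 20 mm wide; open, the fingers measure 119 mm over their backs; the gripper's body (75 mm by 180 mm) begins 59 mm behind the grasp point.
Start: joints at [-1.276, 0.491, 1.559, -0, 1.092, -0.106], TCP at [243.87, -575.476, 228.661] pointing down, gripper open.
Joint ranges: [-3.1, 3.1], [-0.84, 2.19], [0.05, 2.79], [-1.13, 4.28], [0.06, 2.93], [-2.69, 2.69]. Speed limits (rad/s): [2.22, 2.22, 2.79, 3.14, 3.14, 3.14].

INTERFACE

Orientations are given as [roll, pitch, yaw] about the fixed x, y, z axes, in that order (R = Rz(yaw) Ry(pitch) Rx(roll)).
In Python, from cell import state, read_camera, job_done gives the robot as it stands.
- The arm moves only by the shell command python3 -m handwheel 'ROWS'. ROWS is JSON, a list of rows, each an object of numbers: "hand": the finger opening in m, from 0 to 0.0951; "x", "y", "z": the shift along the world's x, y, z in m; "spin": the turn about the world's z in units of 5 degrees (1.0 is 5 degrees). In form: [{"hand": .., "x": .., "y": .., "z": .., "spin": ..}, ...]. A call has 1 to 20 rows; each row is the pose to reach, as a shift and turn from the pose commanded when the call began; what a row does not reach only later rows make up. A row lasts 1/12 s, in which the tool goes at most 41.7 mm and 7.16 degrees, less where a joint would pass 70% of its speed; a pose out of reach is approached as far as the arm can. A call with a gripper value outside its range is refused whole. The fingers move at their own pace and stop on an object; the grip force is fixed at half the most. Time passes only in rows, so rows that repeat a pose let the fingers close. It gives the time, the measured TCP pose, the force and the opening at its end, in the units of the state.
- state(): the state, without advancing time (a new reading comes with each control period).
- read_camera(name): name is "scene" or "top" or "wrist"; returns a dict with "img" (420x560x3 uint8, red, green, blue), "fx", "fy", "cx", "cy" (pixels), "T" (4x4, takes a point from camera to world coordinates). Camera axes: x right, y down, z forward; pixel columns grow to the right and rows downward; lengths in mm; the calibration is good to about 2 mm. The wrist camera is an equidistant fisheye: a pixel r from the principal point sees the ray r / f radians off the axis. A picture is of the moment at which its call begins. There is no depth.
- job_done(): hands the job in, once; it reports no verdict.
The state is a dict: "t": time; "joints": joint angles; "qvel": joint speeds; "tau": joint torques, N m; "eef_pos": TCP position; "tcp_rot": TCP orientation; "ft_force": force on the tool from outside, world axes, zero at the start; "moment": the same for the moment, N m; "opening": opening from 0.0 (shut) to 1.0 (fully open).
Only numpy, scipy, OpenCV 4.12 (cv2) and the standard library are available. Lean on these libraries where they do the work, as an engineer would, in place of code of your own. Each camera call takes 0.05 s, during which the arm holds its last target. There are 200 camera calls.

## Working session

There is one attempt and no reset: what is moved stays moved. The work goes in short steps, Python scripts to look and compute and a shell command to move; the robot and the scene stay as the last step left them, time stands still between calls to the robot, and variables do not carry over. Pictures are saved under pics/ and viewed, about 8 in all and at most 12, crops included, and the job is handed in when it is done.

```bash
ls; mkdir -p pics
python3 - <<'E'
from cell import *
import cv2,numpy as np
print(state())
for n in("scene","top"):
    c=read_camera(n); cv2.imwrite(f"pics/{n}0.png",c["img"][:,:,::-1]); print(n,c["fx"],c["fy"],c["cx"],c["cy"],np.round(c["T"],3).tolist())
E
```

```text
pics
{'t': 0.0, 'joints': array([-1.27559460e+00,  4.91551790e-01,  1.55946869e+00, -8.22171552e-06,
        1.09170140e+00, -1.05605281e-01]), 'qvel': array([ 0.00090767, -0.00037708, -0.00120118,  0.00187281, -0.00012696,
        0.00020895]), 'tau': array([-2.31212704e-03, -6.12643147e+01, -2.58183485e+01,  6.92591001e-02,
        4.82590136e-02, -1.07377684e-04]), 'eef_pos': array([ 243.79728517, -575.23012013,  228.05994307]), 'tcp_rot': array([-3.14148087e+00,  1.12370199e-03, -1.16998546e+00]), 'ft_force': array([-0.41232178, -1.0518163 , -0.03735087]), 'moment': array([ 0.03125628,  0.03051168, -0.05420007]), 'opening': 1.0002966036614103}
scene 404.28510333425487 404.28510333425487 284.34282745072636 207.2072056780508 [[-0.618, 0.482, -0.621, 1182.689], [0.786, 0.397, -0.473, 521.193], [0.018, -0.781, -0.625, 732.943], [0.0, 0.0, 0.0, 1.0]]
top 482.8015993945088 482.8015993945088 274.1820449719104 207.69161035726248 [[-0.014, -0.989, 0.15, 439.729], [-1.0, 0.016, 0.009, 71.427], [-0.012, -0.15, -0.989, 1236.192], [0.0, 0.0, 0.0, 1.0]]
```

View pics/scene0.png

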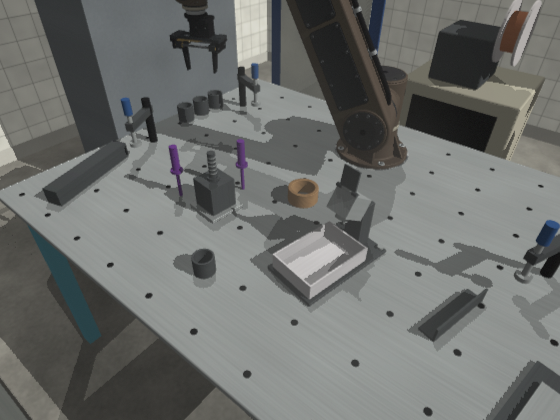

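View pics/top0.png

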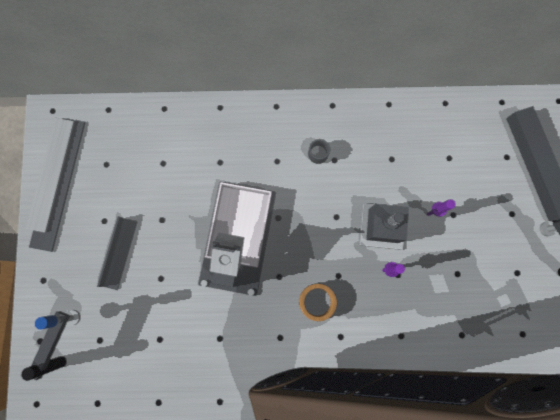

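Scene: the true punch is the grey one in the block at scene (212,165) / top (396,218). The look-alikes are purple, at scene (175,160) and (241,155), top (443,207) and (393,269). The fixture is at top (240,240), with the bushing mouth near (224,258). Next is a close crop to confirm the choice and read pixels.

```bash
cat > h.py <<'E'
import numpy as np,cv2,json
from cell import *
def ray(c,u,v):
    d=np.array([(u-c["cx"])/c["fx"],(v-c["cy"])/c["fy"],1.]); T=np.array(c["T"]); return T[:3,3],T[:3,:3]@d
def onz(c,u,v,z):
    o,d=ray(c,u,v); return (o+d*(z-o[2])/d[2]).round(1)
def tri(c1,p1,c2,p2):
    o,d=ray(c1,*p1);q,e=ray(c2,*p2); s=np.linalg.lstsq(np.stack([d,-e],1),q-o,rcond=None)[0]
    a,b=o+s[0]*d,q+s[1]*e; return ((a+b)/2).round(1),np.linalg.norm(a-b).round(1)
def proj(c,P):
    T=np.array(c["T"]); p=T[:3,:3].T@(np.array(P,float)-T[:3,3]); return [round(float(c["fx"]*p[0]/p[2]+c["cx"]),1),round(float(c["fy"]*p[1]/p[2]+c["cy"]),1)]
def crop(img,x0,y0,w,h,s,step=10):
    r=cv2.resize(img[y0:y0+h,x0:x0+w,::-1],None,fx=s,fy=s,interpolation=cv2.INTER_CUBIC)
    for x in range(-(-x0//step)*step,x0+w,step):
        cv2.line(r,((x-x0)*s,0),((x-x0)*s,6),(0,0,255),1); cv2.putText(r,str(x),((x-x0)*s,16),0,.35,(0,0,255),1)
    for y in range(-(-y0//step)*step,y0+h,step):
        cv2.line(r,(0,(y-y0)*s),(6,(y-y0)*s),(0,0,255),1); cv2.putText(r,str(y),(8,(y-y0)*s+4),0,.35,(0,0,255),1)
    return r
E
python3 - <<'E'
from h import *
t=read_camera("top")["img"];s=read_camera("scene")["img"]
A=crop(t,195,175,90,125,4);B=crop(t,355,195,110,85,4);C=crop(s,265,160,125,150,4,10)[:600];D=crop(s,160,130,100,75,4)
o=np.zeros((600,800,3),np.uint8);o[:500,:360]=A;o[:340,360:800]=B
cv2.imwrite("pics/c1.png",o)
o=np.zeros((600,800,3),np.uint8);o[:,:500]=C;o[:225,500:]=cv2.resize(D,(300,225));cv2.imwrite("pics/c2.png",o)
E
```

```text
(no output)
```

View pics/c1.png

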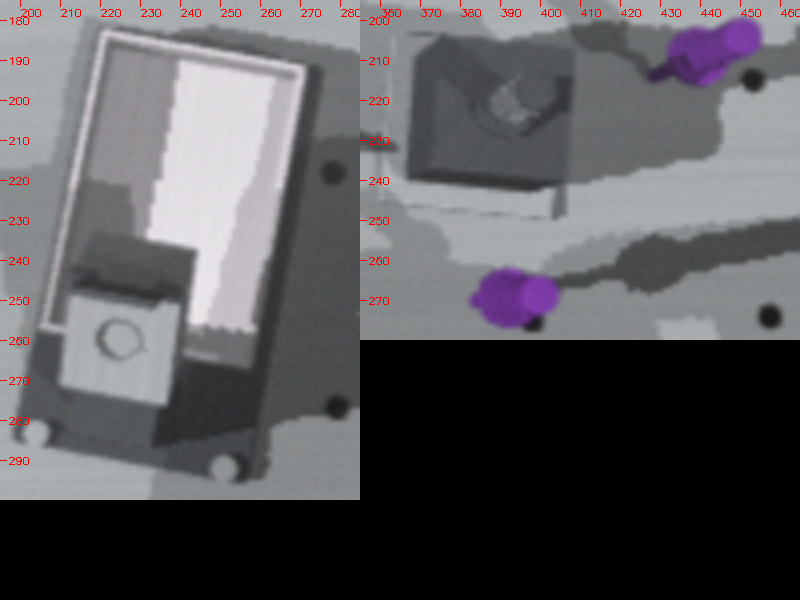

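View pics/c2.png

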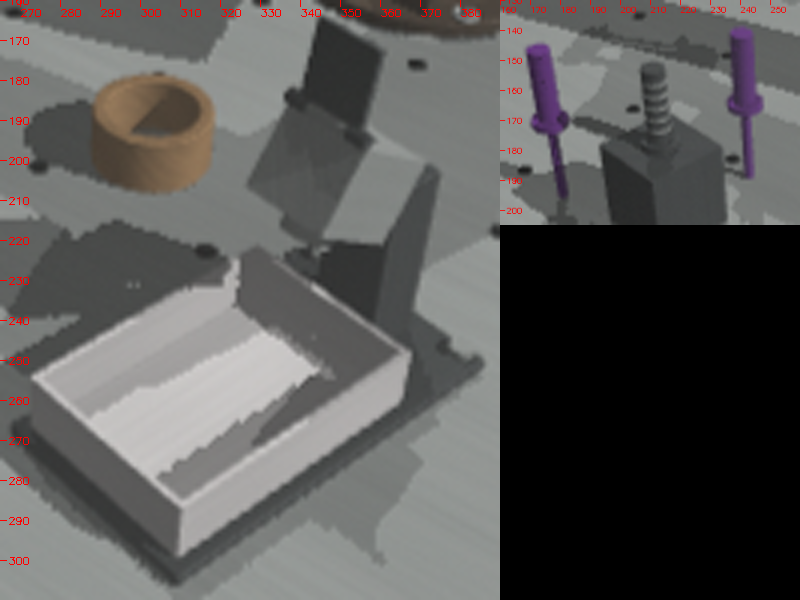

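Confirmed: the grey ringed grip stands in the block (scene (211,153), top about (395,220)), and the purple ones stand free beside it. The bushing mouth is at top (223,260) and scene about (341,192). Now the positions.

Run:
```python
from h import *
t=read_camera("top");s=read_camera("scene")
print("block corners",[onz(t,*p,98).tolist() for p in[(375,203.8),(408.8,207),(406.8,242),(373,239.5)]],"ctr",onz(t,390.9,223.1,98))
print("grip end tri",tri(t,(399,217.5),s,(211,152.5)), "top@181",onz(t,399,217.5,181))
print("bolts",onz(t,203.5,283.5,14),onz(t,251,292,14))
print("tray rim outer",[onz(t,*p,52).tolist() for p in[(221,182),(271.5,191.5),(204.5,257.5)]])
print("mouth",onz(t,223.5,260,179))
for n,p in dict(purpleA=(440,204),purpleB=(393,269)).items(): print(n,onz(t,*p,120))
print("purple tops tri",tri(t,(447,204),s,(173,146)),tri(t,(397,269),s,(240.5,140)),tri(t,(447,204),s,(240.5,140)))
print("offcut",onz(t,319,151,50),"tape",onz(t,318,302,45))
# bushing face corners scene
print("scene purple/cap edge", onz(s,354,169,260))
m=onz(t,223.5,260,179); print("scene proj of mouth",proj(s,m))
```

```text
block corners [[618.2, -158.2, 98.0], [609.2, -238.0, 98.0], [526.1, -228.6, 98.0], [533.1, -149.6, 98.0]] ctr [ 571.3 -193.6   98. ]
grip end tri (array([ 573.2, -192.1,  178. ]), np.float64(3.3)) top@181 [ 573.8 -192.6  181. ]
bolts [436.1 262.6  14. ] [413.5 143.7  14. ]
tray rim outer [[686.8, 214.8, 52.0], [660.5, 88.6, 52.0], [499.1, 254.7, 52.0]]
mouth [486.7 193.5 179. ]
purpleA [ 611.8 -304.9  120. ]
purpleB [ 463.1 -187.9  120. ]
purple tops tri (array([ 604.7, -304.7,  168.9]), np.float64(1.8)) (array([ 462.7, -186.2,  169.2]), np.float64(2.4)) (array([ 549.1, -207. ,  233.5]), np.float64(162.4))
offcut [763.  -32.8  50. ] tape [388.  -20.3  45. ]
scene purple/cap edge [515.2 197.  260. ]
scene proj of mouth [354.6, 192.7]
```

```bash
python3 -m handwheel '[{"hand":0.06,"x":0.329,"y":0.383,"z":0,"spin":-6.94},{"hand":0.06,"x":0.329,"y":0.383,"z":0,"spin":-6.94},{"hand":0.06,"x":0.329,"y":0.383,"z":0,"spin":-6.94},{"hand":0.06,"x":0.329,"y":0.383,"z":0,"spin":-6.94},{"hand":0.06,"x":0.329,"y":0.383,"z":0,"spin":-6.94},{"hand":0.06,"x":0.329,"y":0.383,"z":0,"spin":-6.94},{"hand":0.06,"x":0.329,"y":0.383,"z":0,"spin":-6.94},{"hand":0.06,"x":0.329,"y":0.383,"z":0,"spin":-6.94},{"hand":0.06,"x":0.329,"y":0.383,"z":0,"spin":-6.94},{"hand":0.06,"x":0.329,"y":0.383,"z":0,"spin":-6.94},{"hand":0.06,"x":0.329,"y":0.383,"z":0,"spin":-6.94},{"hand":0.06,"x":0.329,"y":0.383,"z":0,"spin":-6.94},{"hand":0.06,"x":0.329,"y":0.383,"z":0,"spin":-6.94},{"hand":0.06,"x":0.329,"y":0.383,"z":0,"spin":-6.94},{"hand":0.06,"x":0.329,"y":0.383,"z":0,"spin":-6.94},{"hand":0.06,"x":0.329,"y":0.383,"z":0,"spin":-6.94}]'
python3 - <<'E'
from h import *
t=read_camera("top");s=read_camera("scene");w=read_camera("wrist")
print(np.round(w["T"],3).tolist(),w["fx"],w["cx"],w["cy"])
print("cap edge",tri(t,(230,235),s,(352,168.8)))
cv2.imwrite("pics/w1.png",w["img"][:,:,::-1])
E
```

```text
t: 1.63
eef_pos: [572.2, -193.3, 228.6]
tcp_rot: [3.141, -0.0, -1.776]
ft_force: [-0.1, -0.5, -0.6]
opening: 0.631
[[-0.205, -0.935, -0.291, 655.198], [-0.979, 0.196, 0.06, -210.904], [0.001, 0.297, -0.955, 384.161], [0.0, 0.0, 0.0, 1.0]] 325.19226210127806 278.6452638297949 210.00164447266653
cap edge (array([526.9, 182.9, 261.7]), np.float64(27.2))
```

View pics/w1.png

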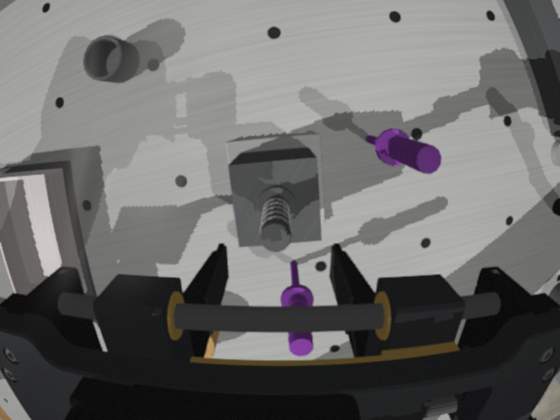

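The wrist view shows the grey grip end at (275,236), centred between the fingertips. That puts it at about (575,-192), which agrees with the earlier estimate. Descending and gripping.

```bash
python3 -m handwheel '[{"hand":0.06,"x":0.001,"y":0.001,"z":-0.035},{"hand":0.06,"x":0.001,"y":0.001,"z":-0.07},{"hand":0.06,"x":0.001,"y":0.001,"z":-0.103},{"hand":0.06,"x":0.001,"y":0.001,"z":-0.103},{"hand":0.06,"x":0.001,"y":0.001,"z":-0.103},{"hand":0.015,"x":0.001,"y":0.001,"z":-0.103},{"hand":0.015,"x":0.001,"y":0.001,"z":-0.103},{"hand":0.015,"x":0.001,"y":0.001,"z":-0.103},{"hand":0.015,"x":0.001,"y":0.001,"z":-0.103},{"hand":0.015,"x":0.001,"y":0.001,"z":-0.103},{"hand":0.015,"x":0.001,"y":0.001,"z":-0.103},{"hand":0.015,"x":0.001,"y":0.001,"z":-0.103}]'
```

```text
invalid input
```

```bash
python3 -m handwheel '[{"hand":0.06,"x":0.001,"y":0.001,"z":-0.035,"spin":0},{"hand":0.06,"x":0.001,"y":0.001,"z":-0.07,"spin":0},{"hand":0.06,"x":0.001,"y":0.001,"z":-0.103,"spin":0},{"hand":0.06,"x":0.001,"y":0.001,"z":-0.103,"spin":0},{"hand":0.06,"x":0.001,"y":0.001,"z":-0.103,"spin":0},{"hand":0.015,"x":0.001,"y":0.001,"z":-0.103,"spin":0},{"hand":0.015,"x":0.001,"y":0.001,"z":-0.103,"spin":0},{"hand":0.015,"x":0.001,"y":0.001,"z":-0.103,"spin":0},{"hand":0.015,"x":0.001,"y":0.001,"z":-0.103,"spin":0},{"hand":0.015,"x":0.001,"y":0.001,"z":-0.103,"spin":0},{"hand":0.015,"x":0.001,"y":0.001,"z":-0.103,"spin":0},{"hand":0.015,"x":0.001,"y":0.001,"z":-0.103,"spin":0}]'
```

```text
t: 2.78
eef_pos: [574.0, -191.6, 126.0]
tcp_rot: [-3.141, -0.0, -1.776]
ft_force: [-0.7, -0.3, 4.3]
opening: 0.227
```

```bash
python3 -m handwheel '[{"hand":0.015,"x":0,"y":0,"z":0.025,"spin":0},{"hand":0.015,"x":0,"y":0,"z":0.05,"spin":0},{"hand":0.015,"x":0,"y":0,"z":0.069,"spin":0},{"hand":0.015,"x":0,"y":0,"z":0.069,"spin":0},{"hand":0.015,"x":-0.012,"y":0.0025,"z":0.068,"spin":0},{"hand":0.015,"x":-0.0247,"y":0.0051,"z":0.067,"spin":0},{"hand":0.015,"x":-0.033,"y":0.0068,"z":0.065,"spin":0},{"hand":0.015,"x":-0.0412,"y":0.0085,"z":0.0624,"spin":0},{"hand":0.015,"x":-0.0467,"y":0.0097,"z":0.06,"spin":0},{"hand":0.015,"x":-0.0521,"y":0.0108,"z":0.0574,"spin":0},{"hand":0.015,"x":-0.057,"y":0.0118,"z":0.0543,"spin":0},{"hand":0.015,"x":-0.0622,"y":0.0129,"z":0.0511,"spin":0},{"hand":0.015,"x":-0.0622,"y":0.0129,"z":0.0511,"spin":0},{"hand":0.015,"x":-0.0622,"y":0.0129,"z":0.0511,"spin":0}]'
python3 - <<'E'
from h import *
s=read_camera("scene");t=read_camera("top");w=read_camera("wrist")
o=np.zeros((600,800,3),np.uint8);o[:400,:400]=crop(s["img"],150,90,100,100,4);o[:360,400:800]=crop(t["img"],355,190,100,90,4)
o[360:600,480:800]=cv2.resize(w["img"][:,:,::-1],(320,240));cv2.imwrite("pics/c3.png",o)
E
```

```text
t: 3.95
eef_pos: [511.2, -178.4, 176.2]
tcp_rot: [3.14, 0.0, -1.776]
ft_force: [1.3, 0.6, -3.3]
opening: 0.227
```

View pics/c3.png

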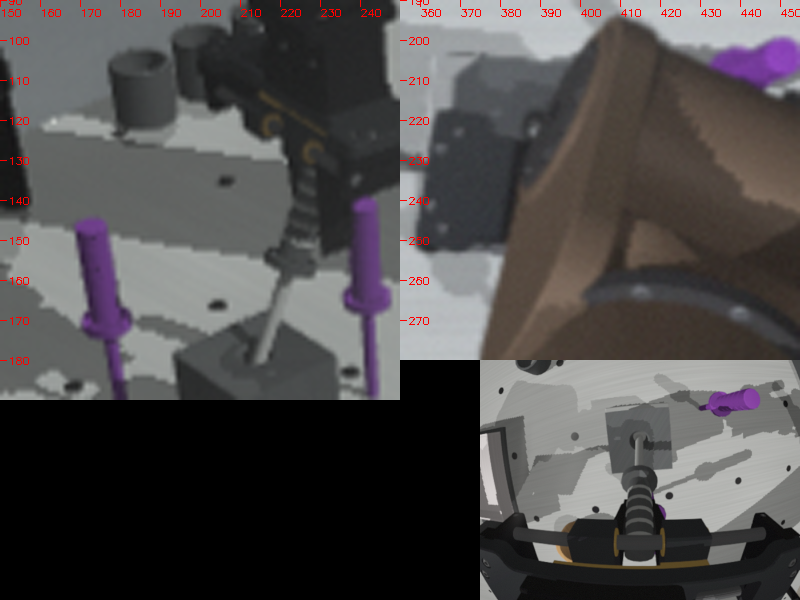

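The punch is tilted in the hand, with the rod at scene (213,179) up to the collar at (222,154) and the purple ones untouched. Next I lift it clear and measure the tilt and the tip.

```bash
python3 -m handwheel '[{"hand":0.015,"x":0,"y":0,"z":0.03,"spin":0},{"hand":0.015,"x":0,"y":0,"z":0.065,"spin":0},{"hand":0.015,"x":0,"y":0,"z":0.1,"spin":0},{"hand":0.015,"x":0,"y":0,"z":0.133,"spin":0},{"hand":0.015,"x":0,"y":0,"z":0.133,"spin":0},{"hand":0.015,"x":0,"y":0,"z":0.133,"spin":0}]'
python3 - <<'E'
from h import *
s=read_camera("scene");w=read_camera("wrist");st=state()
def fproj(c,P):
    T=np.array(c["T"]);p=T[:3,:3].T@(np.array(P)-T[:3,3]);r=np.arctan2(np.hypot(p[0],p[1]),p[2]);k=r/np.hypot(p[0],p[1])*c["fx"];return [round(p[0]*k+c["cx"],1),round(p[1]*k+c["cy"],1)]
G=st["eef_pos"]+[0,0,5];fx=np.array([.979,-.203,0])
for a in(26,30,34,38):
    d=np.sin(np.radians(a))*fx-np.cos(np.radians(a))*np.array([0,0,1])
    print(a,"tip s,w",proj(s,G+118*d),fproj(w,G+118*d),"collar",proj(s,G+29*d),fproj(w,G+29*d))
o=np.zeros((600,800,3),np.uint8);o[:480,:400]=crop(s["img"],180,60,80,96,5);o[:400,400:800]=crop(w["img"],230,130,100,100,4)
cv2.imwrite("pics/c4.png",o);print(st["eef_pos"])
E
```

```text
t: 4.6
eef_pos: [511.7, -178.6, 310.8]
tcp_rot: [-3.14, -0.001, -1.776]
ft_force: [0.4, -0.1, -3.6]
opening: 0.226
26 tip s,w [213.4, 141.2] [np.float64(278.6), np.float64(153.8)] collar [223.7, 108.5] [np.float64(278.7), np.float64(237.9)]
30 tip s,w [210.9, 140.8] [np.float64(278.6), np.float64(145.2)] collar [223.1, 108.3] [np.float64(278.7), np.float64(235.7)]
34 tip s,w [208.4, 140.1] [np.float64(278.6), np.float64(136.7)] collar [222.5, 108.1] [np.float64(278.7), np.float64(233.6)]
38 tip s,w [206.0, 139.3] [np.float64(278.6), np.float64(128.4)] collar [221.9, 107.9] [np.float64(278.7), np.float64(231.7)]
[ 511.00800979 -178.26126806  308.38764865]
```

View pics/c4.png

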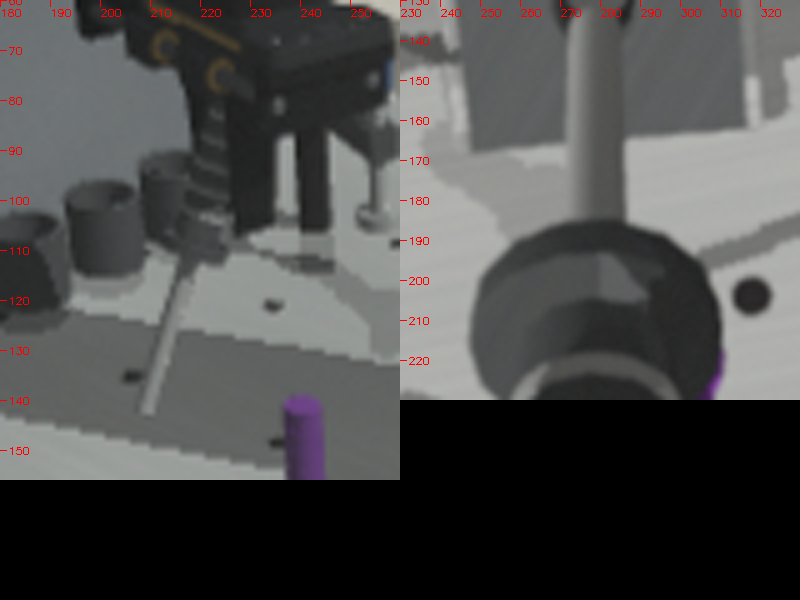

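Run:
```python
from h import *
w=read_camera("wrist");g=w["img"].mean(2).astype(int)
for v in range(96,240,6): print(v,g[v,264:296:2].tolist())
print(g[180:300:4,278].tolist())
T=np.array(w["T"]);print(state()["eef_pos"],T[:3,3].round(1))
```

```text
96 [93, 95, 94, 97, 95, 93, 93, 94, 94, 93, 94, 97, 95, 98, 94, 95]
102 [96, 96, 95, 94, 92, 93, 95, 92, 94, 97, 95, 95, 96, 95, 95, 96]
108 [95, 94, 93, 93, 94, 92, 94, 95, 95, 96, 96, 96, 96, 96, 97, 96]
114 [93, 94, 93, 94, 93, 96, 96, 96, 97, 95, 95, 93, 98, 97, 95, 93]
120 [94, 93, 94, 94, 88, 82, 86, 88, 91, 94, 99, 100, 95, 94, 95, 95]
126 [94, 94, 78, 55, 83, 88, 88, 88, 89, 89, 89, 83, 79, 99, 94, 95]
132 [95, 95, 72, 45, 37, 80, 105, 93, 87, 84, 66, 38, 77, 95, 95, 92]
138 [95, 96, 95, 91, 121, 135, 113, 92, 85, 82, 79, 83, 94, 93, 93, 96]
144 [94, 95, 94, 94, 137, 134, 110, 92, 83, 81, 82, 91, 94, 94, 92, 91]
150 [94, 95, 96, 96, 137, 131, 109, 91, 83, 81, 80, 92, 93, 92, 91, 92]
156 [97, 96, 93, 95, 136, 129, 107, 90, 83, 81, 80, 89, 92, 92, 94, 94]
162 [95, 92, 94, 101, 139, 126, 106, 89, 83, 81, 79, 89, 96, 94, 95, 97]
168 [173, 173, 174, 172, 148, 124, 105, 88, 83, 82, 78, 149, 176, 176, 176, 175]
174 [150, 150, 150, 150, 143, 123, 103, 86, 82, 83, 78, 133, 174, 174, 174, 175]
180 [149, 149, 149, 148, 142, 120, 102, 86, 82, 82, 80, 128, 176, 177, 176, 176]
186 [146, 124, 93, 65, 55, 52, 48, 45, 45, 43, 44, 60, 99, 139, 158, 170]
192 [57, 54, 53, 50, 51, 50, 49, 50, 53, 52, 50, 46, 44, 45, 45, 41]
198 [78, 78, 78, 78, 79, 79, 78, 81, 94, 94, 94, 94, 91, 66, 57, 56]
204 [79, 80, 79, 78, 78, 71, 66, 65, 78, 81, 87, 89, 79, 76, 45, 41]
210 [73, 67, 62, 58, 57, 51, 48, 45, 42, 41, 38, 39, 43, 44, 44, 38]
216 [69, 67, 63, 52, 46, 41, 39, 40, 40, 41, 41, 40, 38, 42, 45, 45]
222 [86, 77, 80, 80, 80, 79, 73, 74, 79, 80, 81, 81, 80, 81, 75, 60]
228 [49, 41, 41, 42, 41, 41, 39, 40, 41, 41, 40, 40, 40, 39, 42, 57]
234 [41, 41, 40, 41, 44, 45, 45, 45, 46, 45, 42, 39, 37, 39, 38, 39]
[86, 73, 44, 50, 81, 81, 65, 43, 42, 40, 81, 44, 40, 39, 80, 69, 40, 40, 40, 80, 63, 40, 39, 40, 69, 80, 40, 41, 41, 40]
[ 511.01569525 -178.27127954  308.08845583] [ 594.5 -195.5  463.6]
```

```bash
cat >> h.py <<'E'
def wray(c,u,v):
    x,y=(u-c["cx"])/c["fx"],(v-c["cy"])/c["fy"];r=np.hypot(x,y)+1e-9;T=np.array(c["T"])
    return T[:3,3],T[:3,:3]@np.array([x/r*np.sin(r),y/r*np.sin(r),np.cos(r)])
E
python3 - <<'E'
from h import *
s=read_camera("scene");w=read_camera("wrist")
def tw(pw,ps):
    o,d=wray(w,*pw);q,e=ray(s,*ps);k=np.linalg.lstsq(np.stack([d,-e],1),q-o,rcond=None)[0];a,b=o+k[0]*d,q+k[1]*e;return (a+b)/2,np.linalg.norm(a-b)
for vw in(123,):
  for ps in((208,142),(208.5,141.5)):
    P,e=tw((278.5,vw),ps);G=state()["eef_pos"]+[0,0,5];d=P-G;print(P.round(1),e.round(1),"L",np.linalg.norm(d).round(1),"tilt",np.degrees(np.arctan2(np.hypot(d[0],d[1]),-d[2])).round(1),"dir",np.degrees(np.arctan2(d[1],d[0])).round(1))
E
```

```text
[ 582.8 -191.3  212.9] 7.4 L 123.9 tilt 35.9 dir -10.2
[ 582.3 -190.8  214.2] 8.9 L 122.5 tilt 36.0 dir -9.9
```

```bash
python3 -m handwheel '[{"hand":0.015,"x":-0.0099,"y":0.0387,"z":0,"spin":0},{"hand":0.015,"x":-0.0197,"y":0.0774,"z":0,"spin":0},{"hand":0.015,"x":-0.0296,"y":0.116,"z":0,"spin":0},{"hand":0.015,"x":-0.0395,"y":0.155,"z":0,"spin":0},{"hand":0.015,"x":-0.0494,"y":0.1935,"z":0,"spin":0},{"hand":0.015,"x":-0.0592,"y":0.232,"z":0,"spin":0},{"hand":0.015,"x":-0.0691,"y":0.271,"z":0,"spin":0},{"hand":0.015,"x":-0.079,"y":0.31,"z":0,"spin":0},{"hand":0.015,"x":-0.0888,"y":0.348,"z":0,"spin":0},{"hand":0.015,"x":-0.0987,"y":0.375,"z":0,"spin":0},{"hand":0.015,"x":-0.0987,"y":0.387,"z":0,"spin":0},{"hand":0.015,"x":-0.0987,"y":0.387,"z":0,"spin":0},{"hand":0.015,"x":-0.0987,"y":0.387,"z":0,"spin":0},{"hand":0.015,"x":-0.0987,"y":0.387,"z":0,"spin":0}]'
python3 - <<'E'
from h import *
s=read_camera("scene");w=read_camera("wrist");print(state()["eef_pos"],state()["joints"].round(2))
o=np.zeros((600,800,3),np.uint8);o[:600,:400]=crop(s["img"],300,90,100,150,4);o[:520,400:800]=crop(w["img"],230,60,100,130,4)
cv2.imwrite("pics/c5.png",o)
E
```

```text
t: 6.02
eef_pos: [413.0, 207.8, 309.2]
tcp_rot: [3.141, -0.001, -1.776]
ft_force: [-0.4, -0.5, -3.0]
opening: 0.225
[413.20483585 207.52849393 309.50897503] [ 0.32  0.17  1.82 -0.    1.15  2.1 ]
```

View pics/c5.png

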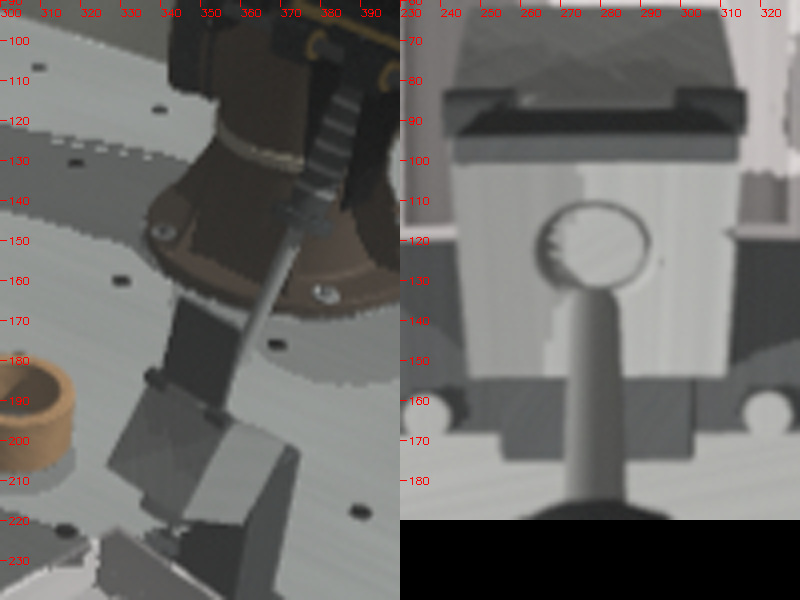

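The wrist view shows the bore mouth at (278,121) with the rod tip at (278,132), laterally aligned. The cap stands open behind it.

Run:
```python
from h import *
w=read_camera("wrist");o,d=wray(w,277.8,121.5);M=o+d*(180-o[2])/d[2];fx=np.array([.979,-.203,0]);fy=np.array([.203,.979,0])
print("mouth wrist",M.round(1))
G=state()["eef_pos"]+[0,0,5];o,d=wray(w,278.5,132)
print("G rel mouth",((G-M)@fx).round(1),((G-M)@fy).round(1),(G-M)[2].round(1))
for L in(118,120,122):   # tip on ray at distance L from G
    k=np.linspace(100,350,2501);P=o+k[:,None]*d;i=np.argmin(abs(np.linalg.norm(P-G,axis=1)-L)+0*k);r=P[i]-G
    print(L,"tip rel G",(r@fx).round(1),(r@fy).round(1),r[2].round(1),"tilt",np.degrees(np.arctan2(r@fx,-r[2])).round(1),"tip rel mouth",((P[i]-M)@fx).round(1),(P[i]-M)[2].round(1))
```

```text
mouth wrist [488.2 192.5 180. ]
G rel mouth -76.5 -0.5 134.6
118 tip rel G 69.7 -0.0 -95.2 tilt 36.2 tip rel mouth -6.8 39.4
120 tip rel G 69.5 -0.0 -97.8 tilt 35.4 tip rel mouth -6.9 36.8
122 tip rel G 69.4 -0.0 -100.3 tilt 34.7 tip rel mouth -7.1 34.3
```

```bash
python3 -m handwheel '[{"hand":0.015,"x":0.002,"y":-0.0004,"z":-0.016,"spin":0},{"hand":0.015,"x":0.0043,"y":-0.0009,"z":-0.032,"spin":0},{"hand":0.015,"x":0.0059,"y":-0.0012,"z":-0.0345,"spin":0},{"hand":0.015,"x":0.0074,"y":-0.0015,"z":-0.0371,"spin":0},{"hand":0.015,"x":0.009,"y":-0.0019,"z":-0.0396,"spin":0},{"hand":0.015,"x":0.01,"y":-0.0021,"z":-0.0413,"spin":0},{"hand":0.015,"x":0.0111,"y":-0.0023,"z":-0.043,"spin":0},{"hand":0.015,"x":0.0121,"y":-0.0025,"z":-0.0447,"spin":0},{"hand":0.015,"x":0.0121,"y":-0.0025,"z":-0.0447,"spin":0},{"hand":0.015,"x":0.0121,"y":-0.0025,"z":-0.0447,"spin":0}]'
```

```text
t: 7.0
eef_pos: [425.0, 205.9, 266.8]
tcp_rot: [-3.141, 0.001, -1.776]
ft_force: [-7.7, 0.4, 9.1]
opening: 0.225
```

```bash
python3 -m handwheel '[{"hand":0.015,"x":0.0016,"y":-0.0003,"z":-0.0025,"spin":0},{"hand":0.015,"x":0.0031,"y":-0.0006,"z":-0.0051,"spin":0},{"hand":0.015,"x":0.0047,"y":-0.001,"z":-0.0076,"spin":0},{"hand":0.015,"x":0.0062,"y":-0.0013,"z":-0.0102,"spin":0},{"hand":0.015,"x":0.0078,"y":-0.0016,"z":-0.0127,"spin":0},{"hand":0.015,"x":0.0093,"y":-0.0019,"z":-0.0153,"spin":0},{"hand":0.015,"x":0.0109,"y":-0.0023,"z":-0.0178,"spin":0},{"hand":0.015,"x":0.0125,"y":-0.0026,"z":-0.0203,"spin":0},{"hand":0.015,"x":0.014,"y":-0.0029,"z":-0.0229,"spin":0},{"hand":0.015,"x":0.0156,"y":-0.0032,"z":-0.0254,"spin":0},{"hand":0.015,"x":0.0156,"y":-0.0032,"z":-0.0254,"spin":0}]'
```

```text
t: 7.92
eef_pos: [441.2, 202.6, 239.2]
tcp_rot: [-3.141, -0.0, -1.776]
ft_force: [1.1, -0.8, -3.1]
opening: 0.225
```

```bash
python3 -m handwheel '[{"hand":0.015,"x":0.0016,"y":-0.0003,"z":-0.0025,"spin":0},{"hand":0.015,"x":0.0031,"y":-0.0006,"z":-0.0051,"spin":0},{"hand":0.015,"x":0.0047,"y":-0.001,"z":-0.0076,"spin":0},{"hand":0.015,"x":0.0062,"y":-0.0013,"z":-0.0102,"spin":0},{"hand":0.015,"x":0.0062,"y":-0.0013,"z":-0.0102,"spin":0}]'
python3 - <<'E'
from h import *
s=read_camera("scene");t=read_camera("top")
o=np.zeros((600,800,3),np.uint8);o[:600,:500]=crop(s["img"],265,160,125,150,4);o[:375,500:770]=crop(t["img"],195,175,90,125,3);cv2.imwrite("pics/c6.png",o)
E
```

```text
t: 8.33
eef_pos: [447.0, 201.3, 228.8]
tcp_rot: [3.141, -0.0, -1.776]
ft_force: [0.9, -1.0, -3.9]
opening: 0.225
```

View pics/c6.png

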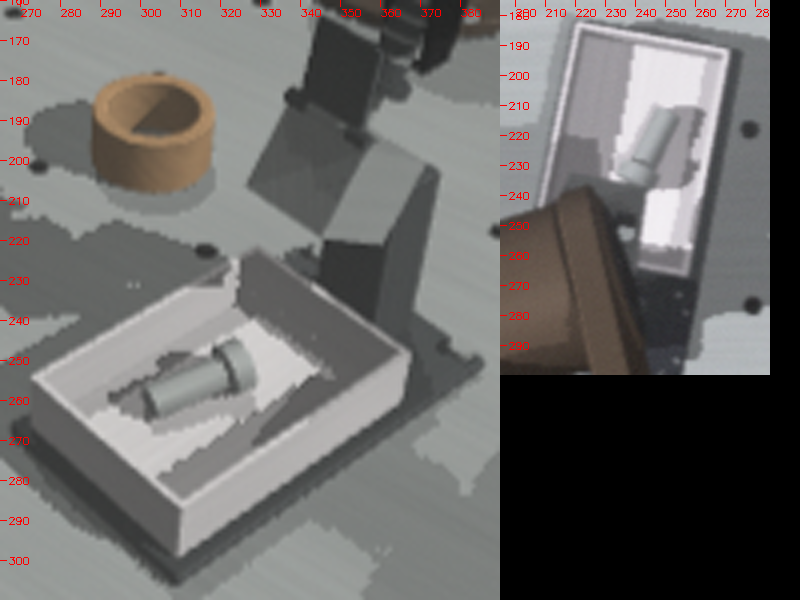

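The pin lies in the tray (scene (315,253)), so the drive is done. Next I withdraw along the bore and go back above the block.

```bash
python3 -m handwheel '[{"hand":0.015,"x":-0.0078,"y":0.0016,"z":0.0127,"spin":0},{"hand":0.015,"x":-0.0156,"y":0.0032,"z":0.0254,"spin":0},{"hand":0.015,"x":-0.0233,"y":0.0049,"z":0.0382,"spin":0},{"hand":0.015,"x":-0.0311,"y":0.0065,"z":0.0509,"spin":0},{"hand":0.015,"x":-0.0335,"y":0.007,"z":0.0803,"spin":0},{"hand":0.015,"x":-0.0339,"y":0.007,"z":0.0803,"spin":0},{"hand":0.015,"x":-0.0339,"y":0.007,"z":0.0803,"spin":0}]' && python3 -m handwheel '[{"hand":0.015,"x":0.0099,"y":-0.0387,"z":0,"spin":0},{"hand":0.015,"x":0.0197,"y":-0.0774,"z":0,"spin":0},{"hand":0.015,"x":0.0296,"y":-0.116,"z":0,"spin":0},{"hand":0.015,"x":0.0395,"y":-0.155,"z":0,"spin":0},{"hand":0.015,"x":0.0494,"y":-0.1935,"z":0,"spin":0},{"hand":0.015,"x":0.0592,"y":-0.232,"z":0,"spin":0},{"hand":0.015,"x":0.0691,"y":-0.271,"z":0,"spin":0},{"hand":0.015,"x":0.079,"y":-0.31,"z":0,"spin":0},{"hand":0.015,"x":0.0888,"y":-0.348,"z":0,"spin":0},{"hand":0.015,"x":0.0987,"y":-0.375,"z":0,"spin":0},{"hand":0.015,"x":0.0987,"y":-0.387,"z":0,"spin":0},{"hand":0.015,"x":0.0987,"y":-0.387,"z":0,"spin":0},{"hand":0.015,"x":0.0987,"y":-0.387,"z":0,"spin":0},{"hand":0.015,"x":0.0987,"y":-0.387,"z":0,"spin":0}]'
python3 - <<'E'
from h import *
w=read_camera("wrist");print(state()["eef_pos"],state()["tcp_rot"])
g=w["img"].mean(2).astype(int)
for v in range(112,156,4): print(v,g[v,262:298:2].tolist())
print(g[170:200:2,278].tolist())
cv2.imwrite("pics/c7.png",crop(w["img"],220,80,120,120,4))
E
```

```text
t: 9.02
eef_pos: [413.1, 208.6, 310.8]
tcp_rot: [-3.139, 0.001, -1.775]
ft_force: [0.0, -0.7, -3.5]
opening: 0.225
t: 10.18
eef_pos: [511.3, -177.6, 309.2]
tcp_rot: [3.14, 0.0, -1.775]
ft_force: [-1.0, -0.3, -2.6]
opening: 0.228
[ 511.36845077 -177.35605633  309.49045544] [ 3.14093484e+00  2.75778153e-04 -1.77455105e+00]
112 [96, 95, 93, 92, 94, 93, 94, 95, 95, 95, 97, 95, 95, 95, 96, 97, 95, 94]
116 [94, 93, 93, 94, 93, 94, 95, 95, 96, 97, 95, 94, 95, 97, 97, 94, 94, 96]
120 [93, 93, 93, 93, 94, 92, 85, 85, 89, 90, 93, 96, 99, 97, 94, 92, 94, 95]
124 [94, 94, 93, 93, 77, 79, 89, 90, 89, 89, 89, 88, 90, 93, 95, 95, 95, 95]
128 [93, 93, 94, 81, 51, 75, 89, 88, 89, 88, 87, 89, 86, 59, 98, 96, 95, 93]
132 [93, 94, 97, 82, 53, 37, 78, 106, 93, 85, 84, 79, 48, 50, 95, 95, 94, 94]
136 [94, 95, 95, 97, 75, 106, 136, 115, 94, 84, 82, 73, 53, 85, 94, 93, 95, 95]
140 [96, 95, 96, 95, 94, 126, 134, 112, 93, 85, 82, 80, 91, 95, 93, 95, 94, 92]
144 [96, 95, 94, 95, 95, 137, 134, 111, 91, 84, 82, 80, 93, 93, 95, 93, 91, 91]
148 [95, 95, 94, 96, 96, 136, 132, 109, 90, 84, 82, 80, 91, 94, 94, 91, 92, 93]
152 [95, 94, 95, 97, 97, 137, 131, 109, 91, 84, 81, 80, 92, 92, 91, 91, 93, 94]
[88, 87, 88, 86, 87, 86, 87, 73, 46, 44, 44, 47, 73, 81, 92]
```

View pics/c7.png

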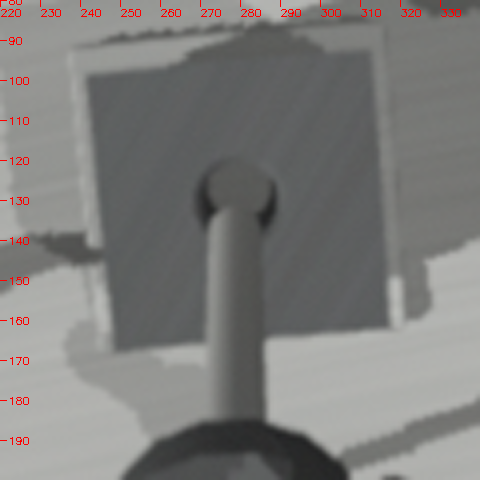

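The wrist view shows the hole at (278,130) and the rod tip at (278,132), the same tilt as at the fixture. Next I compute the tip position relative to the hole.

Run:
```python
from h import *
w=read_camera("wrist");o,d=wray(w,277.7,130);M=o+d*(98-o[2])/d[2];fx=np.array([.979,-.203,0]);fy=np.array([.203,.979,0])
G=state()["eef_pos"]+[0,0,5];o,d=wray(w,278.7,132);print("hole",M.round(1),[proj(read_camera("top"),M)])
for L in(118,121):
    k=np.linspace(100,350,2501);P=o+k[:,None]*d;P=P[np.argmin(abs(np.linalg.norm(P-G,axis=1)-L))]
    print(L,"tilt",np.degrees(np.arctan2((P-G)@fx,G[2]-P[2])).round(1),"tip rel hole f,y,z",((P-M)@fx).round(1),((P-M)@fy).round(1),(P-M)[2].round(1),"G rel hole",((G-M)@fx).round(1))
```

```text
hole [ 574.7 -189.4   98. ] [[389.0, 221.7]]
118 tilt 36.1 tip rel hole f,y,z 5.3 -1.1 121.5 G rel hole -64.3
121 tilt 35.0 tip rel hole f,y,z 5.0 -1.1 117.6 G rel hole -64.3
```

```bash
python3 -m handwheel '[{"hand":0.015,"x":0.0002,"y":0.001,"z":-0.035,"spin":0},{"hand":0.015,"x":0.0002,"y":0.001,"z":-0.07,"spin":0},{"hand":0.015,"x":0.0002,"y":0.001,"z":-0.1,"spin":0},{"hand":0.015,"x":0.0002,"y":0.001,"z":-0.115,"spin":0},{"hand":0.015,"x":0.0002,"y":0.001,"z":-0.123,"spin":0},{"hand":0.015,"x":0.0002,"y":0.001,"z":-0.13,"spin":0},{"hand":0.015,"x":0.0002,"y":0.001,"z":-0.13,"spin":0},{"hand":0.015,"x":0.007,"y":-0.0005,"z":-0.1265,"spin":0},{"hand":0.015,"x":0.0145,"y":-0.0019,"z":-0.1228,"spin":0},{"hand":0.015,"x":0.022,"y":-0.0034,"z":-0.119,"spin":0},{"hand":0.015,"x":0.0292,"y":-0.0049,"z":-0.116,"spin":0},{"hand":0.015,"x":0.039,"y":-0.007,"z":-0.114,"spin":0},{"hand":0.015,"x":0.0488,"y":-0.009,"z":-0.1126,"spin":0},{"hand":0.015,"x":0.059,"y":-0.011,"z":-0.1125,"spin":0},{"hand":0.015,"x":0.069,"y":-0.0132,"z":-0.113,"spin":0},{"hand":0.015,"x":0.0702,"y":-0.0134,"z":-0.115,"spin":0},{"hand":0.015,"x":0.0702,"y":-0.0134,"z":-0.116,"spin":0},{"hand":0.015,"x":0.0702,"y":-0.0134,"z":-0.116,"spin":0}]'
python3 - <<'E'
from h import *
w=read_camera("wrist");s=read_camera("scene");
o=np.zeros((480,800,3),np.uint8);o[:480,:320]=crop(s["img"],170,90,80,120,4);o[:480,320:800]=crop(w["img"],220,100,120,120,4)
cv2.imwrite("pics/c8.png",o)
E
```

```text
t: 11.83
eef_pos: [582.2, -192.0, 193.7]
tcp_rot: [-3.14, -0.0, -1.776]
ft_force: [-1.2, -0.0, -4.3]
opening: 0.227
```

View pics/c8.png

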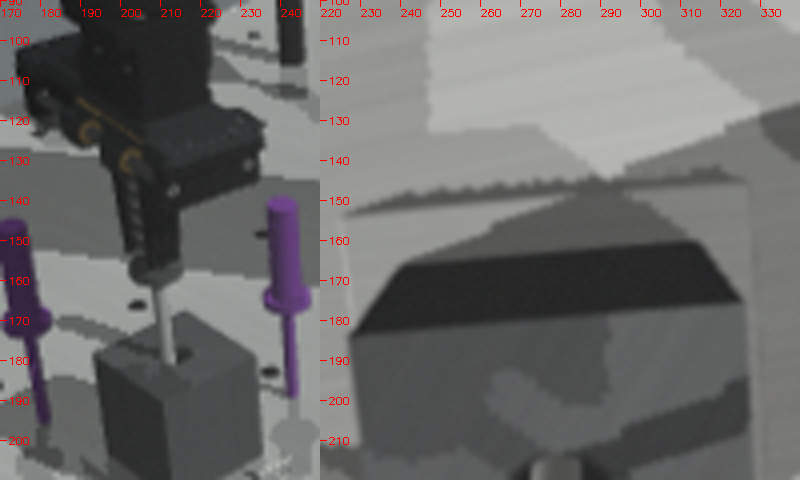

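The punch is upright again, with its rod in the hole (scene (212,178)). Lowering it.

```bash
python3 -m handwheel '[{"hand":0.015,"x":-0.001,"y":0.0002,"z":-0.008,"spin":0},{"hand":0.015,"x":-0.003,"y":0.0006,"z":-0.018,"spin":0},{"hand":0.015,"x":-0.005,"y":0.001,"z":-0.03,"spin":0},{"hand":0.015,"x":-0.006,"y":0.0012,"z":-0.042,"spin":0},{"hand":0.015,"x":-0.006,"y":0.0012,"z":-0.053,"spin":0},{"hand":0.015,"x":-0.006,"y":0.0012,"z":-0.06,"spin":0},{"hand":0.015,"x":-0.006,"y":0.0012,"z":-0.06,"spin":0},{"hand":0.015,"x":-0.006,"y":0.0012,"z":-0.06,"spin":0}]'
```

```text
t: 12.6
eef_pos: [575.9, -190.8, 133.4]
tcp_rot: [3.141, 0.0, -1.776]
ft_force: [0.3, 1.1, -2.3]
opening: 0.225
```

```bash
python3 -m handwheel '[{"hand":0.015,"x":0,"y":0,"z":-0.003,"spin":0},{"hand":0.015,"x":0,"y":0,"z":-0.006,"spin":0},{"hand":0.015,"x":0,"y":0,"z":-0.008,"spin":0},{"hand":0.015,"x":0,"y":0,"z":-0.008,"spin":0}]'; python3 -m handwheel '[{"hand":0.045,"x":0,"y":0,"z":0,"spin":0},{"hand":0.06,"x":0,"y":0,"z":0,"spin":0},{"hand":0.06,"x":0,"y":0,"z":0,"spin":0},{"hand":0.06,"x":0,"y":0,"z":0,"spin":0},{"hand":0.06,"x":0,"y":0,"z":0.03,"spin":0},{"hand":0.06,"x":0,"y":0,"z":0.07,"spin":0},{"hand":0.06,"x":0,"y":0,"z":0.11,"spin":0},{"hand":0.06,"x":0,"y":0,"z":0.15,"spin":0},{"hand":0.06,"x":0,"y":0,"z":0.18,"spin":0},{"hand":0.06,"x":0,"y":0,"z":0.18,"spin":0}]'
python3 - <<'E'
from h import *
t=read_camera("top");s=read_camera("scene");w=read_camera("wrist")
cv2.imwrite("pics/t9.png",t["img"][:,:,::-1]);cv2.imwrite("pics/w9.png",w["img"][:,:,::-1])
s0=cv2.imread("pics/scene0.png")[:,:,::-1].astype(int);d=np.abs(s["img"].astype(int)-s0).sum(2)>60
print("scene diff around punch",d[140:178,200:225].sum())
for v in range(144,180,3): print(v,s["img"][v,200:226:2].mean(1).astype(int).tolist(),s0[v,200:226:2].mean(1).astype(int).tolist())
E
```

```text
t: 12.93
eef_pos: [576.0, -190.8, 126.4]
tcp_rot: [-3.141, -0.0, -1.776]
ft_force: [-1.0, 0.6, 0.9]
opening: 0.226
t: 13.77
eef_pos: [577.3, -191.3, 312.5]
tcp_rot: [-3.132, -0.002, -1.776]
ft_force: [0.1, 0.8, 0.1]
opening: 0.631
scene diff around punch 397
144 [98, 99, 98, 98, 99, 99, 99, 100, 100, 100, 100, 98, 98] [101, 88, 89, 71, 78, 77, 71, 89, 90, 71, 71, 74, 88]
147 [99, 98, 98, 100, 100, 99, 98, 100, 100, 99, 100, 101, 100] [139, 122, 122, 124, 91, 91, 70, 71, 71, 70, 72, 71, 72]
150 [120, 121, 100, 100, 97, 94, 96, 101, 100, 98, 100, 101, 100] [125, 125, 124, 123, 115, 102, 107, 119, 125, 119, 91, 89, 71]
153 [156, 156, 157, 126, 79, 81, 81, 85, 121, 120, 118, 101, 100] [124, 124, 124, 98, 74, 76, 77, 83, 124, 124, 125, 124, 125]
156 [158, 161, 159, 147, 50, 59, 68, 90, 157, 156, 156, 157, 157] [125, 128, 126, 116, 47, 57, 65, 88, 124, 124, 124, 124, 124]
159 [157, 157, 156, 149, 65, 94, 110, 76, 156, 156, 157, 157, 156] [125, 124, 124, 119, 52, 79, 85, 72, 124, 124, 125, 124, 123]
162 [156, 155, 154, 152, 61, 74, 91, 121, 154, 153, 153, 154, 155] [123, 123, 122, 120, 73, 80, 92, 116, 120, 122, 122, 123, 122]
165 [155, 131, 64, 116, 60, 57, 74, 97, 126, 153, 154, 153, 152] [123, 103, 52, 95, 62, 63, 74, 97, 113, 147, 147, 145, 129]
168 [154, 154, 155, 154, 84, 54, 65, 74, 106, 126, 152, 152, 154] [122, 122, 122, 122, 78, 52, 61, 74, 98, 121, 146, 146, 146]
171 [154, 153, 151, 134, 72, 58, 82, 80, 80, 79, 80, 112, 148] [122, 121, 121, 108, 69, 52, 68, 68, 82, 76, 76, 104, 119]
174 [86, 56, 57, 56, 57, 69, 91, 114, 75, 79, 81, 81, 81] [65, 53, 54, 54, 53, 63, 94, 99, 70, 75, 76, 77, 77]
177 [67, 65, 56, 58, 62, 55, 61, 69, 71, 81, 82, 82, 81] [76, 61, 54, 57, 73, 52, 59, 66, 61, 76, 76, 78, 78]
```

The seated silhouette matches the initial one (grip end at row 152, collar at rows 165–171), so the punch is fully down. Now the cap: close the fingers and go behind it.

```bash
python3 -m handwheel '[{"hand":0.0,"x":-0.0015,"y":0.037,"z":0,"spin":0},{"hand":0.0,"x":-0.003,"y":0.074,"z":0,"spin":0},{"hand":0.0,"x":-0.0045,"y":0.11,"z":0,"spin":0},{"hand":0.0,"x":-0.006,"y":0.148,"z":0,"spin":0},{"hand":0.0,"x":-0.0075,"y":0.185,"z":0,"spin":0},{"hand":0.0,"x":-0.009,"y":0.222,"z":0,"spin":0},{"hand":0.0,"x":-0.0105,"y":0.259,"z":0,"spin":0},{"hand":0.0,"x":-0.012,"y":0.296,"z":0,"spin":0},{"hand":0.0,"x":-0.0135,"y":0.333,"z":0,"spin":0},{"hand":0.0,"x":-0.015,"y":0.36,"z":0,"spin":0},{"hand":0.0,"x":-0.015,"y":0.369,"z":0,"spin":0},{"hand":0.0,"x":-0.015,"y":0.369,"z":-0.03,"spin":0},{"hand":0.0,"x":-0.015,"y":0.369,"z":-0.062,"spin":0},{"hand":0.0,"x":-0.015,"y":0.369,"z":-0.062,"spin":0},{"hand":0.0,"x":-0.015,"y":0.369,"z":-0.062,"spin":0}]'
python3 - <<'E'
from h import *
w=read_camera("wrist");cv2.imwrite("pics/w10.png",w["img"][:,:,::-1])
E
```

```text
t: 15.17
eef_pos: [560.4, 177.6, 242.2]
tcp_rot: [3.137, -0.002, -1.776]
ft_force: [0.0, 0.4, -0.2]
opening: 0.006
```

```bash
python3 -m handwheel '[{"hand":0,"x":-0.0098,"y":0.002,"z":0,"spin":0},{"hand":0,"x":-0.0196,"y":0.0041,"z":0,"spin":0},{"hand":0,"x":-0.0294,"y":0.0061,"z":0,"spin":0},{"hand":0,"x":-0.0392,"y":0.0081,"z":0,"spin":0},{"hand":0,"x":-0.049,"y":0.0102,"z":0,"spin":0},{"hand":0,"x":-0.0587,"y":0.0122,"z":0,"spin":0},{"hand":0,"x":-0.0685,"y":0.0142,"z":0,"spin":0},{"hand":0,"x":-0.0734,"y":0.0152,"z":0,"spin":0},{"hand":0,"x":-0.0734,"y":0.0152,"z":-0.006,"spin":0},{"hand":0,"x":-0.0734,"y":0.0152,"z":-0.012,"spin":0},{"hand":0,"x":-0.0734,"y":0.0152,"z":-0.018,"spin":0},{"hand":0,"x":-0.0734,"y":0.0152,"z":-0.024,"spin":0},{"hand":0,"x":-0.0734,"y":0.0152,"z":-0.024,"spin":0}]'
```

```text
t: 16.3
eef_pos: [487.3, 193.2, 218.1]
tcp_rot: [3.14, -0.001, -1.776]
ft_force: [-0.2, 0.4, -0.5]
opening: 0.003
```

```bash
python3 -m handwheel '[{"hand":0,"x":-0.0073,"y":0.0015,"z":-0.004,"spin":0},{"hand":0,"x":-0.0147,"y":0.003,"z":-0.008,"spin":0},{"hand":0,"x":-0.0147,"y":0.003,"z":-0.012,"spin":0},{"hand":0,"x":-0.0147,"y":0.003,"z":-0.016,"spin":0},{"hand":0,"x":-0.0147,"y":0.003,"z":-0.019,"spin":0},{"hand":0,"x":-0.0147,"y":0.003,"z":-0.019,"spin":0}]'; python3 -m handwheel '[{"hand":0,"x":0,"y":0,"z":-0.001,"spin":0},{"hand":0,"x":0,"y":0,"z":-0.002,"spin":0},{"hand":0,"x":0,"y":0,"z":-0.002,"spin":0}]'
```

```text
t: 16.8
eef_pos: [472.6, 196.4, 200.2]
tcp_rot: [3.141, -0.0, -1.776]
ft_force: [-0.2, 0.2, 0.1]
opening: 0.004
t: 17.05
eef_pos: [472.9, 196.4, 198.7]
tcp_rot: [3.142, -0.0, -1.776]
ft_force: [-0.0, 0.2, 0.8]
opening: 0.003
```

Not seated hard yet. I press down a little at a time.

```bash
python3 -m handwheel '[{"hand":0,"x":0,"y":0,"z":-0.001,"spin":0},{"hand":0,"x":0,"y":0,"z":-0.002,"spin":0},{"hand":0,"x":0,"y":0,"z":-0.002,"spin":0}]'; python3 -m handwheel '[{"hand":0,"x":0,"y":0,"z":-0.001,"spin":0},{"hand":0,"x":0,"y":0,"z":-0.002,"spin":0},{"hand":0,"x":0,"y":0,"z":-0.002,"spin":0}]'
```

```text
t: 17.3
eef_pos: [473.2, 196.5, 197.6]
tcp_rot: [-3.14, 0.0, -1.776]
ft_force: [-1.0, -1.3, 9.2]
opening: 0.006
t: 17.55
eef_pos: [473.5, 196.5, 196.9]
tcp_rot: [-3.138, 0.001, -1.776]
ft_force: [-5.4, -3.7, 24.0]
opening: 0.006
```

```bash
python3 -m handwheel '[{"hand":0,"x":0,"y":0,"z":0.03,"spin":0},{"hand":0,"x":0,"y":0,"z":0.07,"spin":0},{"hand":0,"x":0,"y":0,"z":0.11,"spin":0},{"hand":0,"x":0,"y":0,"z":0.13,"spin":0},{"hand":0,"x":0,"y":0,"z":0.13,"spin":0},{"hand":0,"x":0,"y":0,"z":0.13,"spin":0}]'
python3 -c "
from h import *
w=read_camera('wrist');np.save('w.npy',w['img'])"
python3 -m handwheel '[{"hand":0,"x":0,"y":-0.04,"z":0.02,"spin":0},{"hand":0,"x":0,"y":-0.08,"z":0.02,"spin":0},{"hand":0,"x":0,"y":-0.12,"z":0.02,"spin":0},{"hand":0,"x":0,"y":-0.16,"z":0.02,"spin":0},{"hand":0,"x":0,"y":-0.2,"z":0.02,"spin":0},{"hand":0,"x":0,"y":-0.23,"z":0.02,"spin":0},{"hand":0,"x":0,"y":-0.23,"z":0.02,"spin":0},{"hand":0,"x":0,"y":-0.23,"z":0.02,"spin":0},{"hand":0,"x":0,"y":-0.23,"z":0.02,"spin":0}]'
python3 - <<'E'
from h import *
w=np.load("w.npy");s=read_camera("scene")["img"];t=read_camera("top")["img"]
o=np.zeros((600,800,3),np.uint8);o[:300,:400]=crop(w,210,20,200,150,2,20);o[300:600,:400]=s[120:320,150:416,::-1].repeat(1,0)[:, :].__class__ and cv2.resize(s[120:320,150:416,::-1],(400,300));o[:390,400:800]=cv2.resize(t[165:310,195:345,::-1],(400,390));o[390:600,400:700]=cv2.resize(t[180:285,345:495,::-1],(300,210))
cv2.imwrite("pics/c11.png",o)
E
```

```text
t: 18.05
eef_pos: [472.8, 196.4, 325.3]
tcp_rot: [-3.14, 0.001, -1.776]
ft_force: [1.0, -0.3, -0.7]
opening: 0.002
t: 18.85
eef_pos: [472.5, -33.3, 343.6]
tcp_rot: [3.139, 0.0, -1.776]
ft_force: [-0.5, -0.5, 0.2]
opening: 0.004
```

View pics/c11.png

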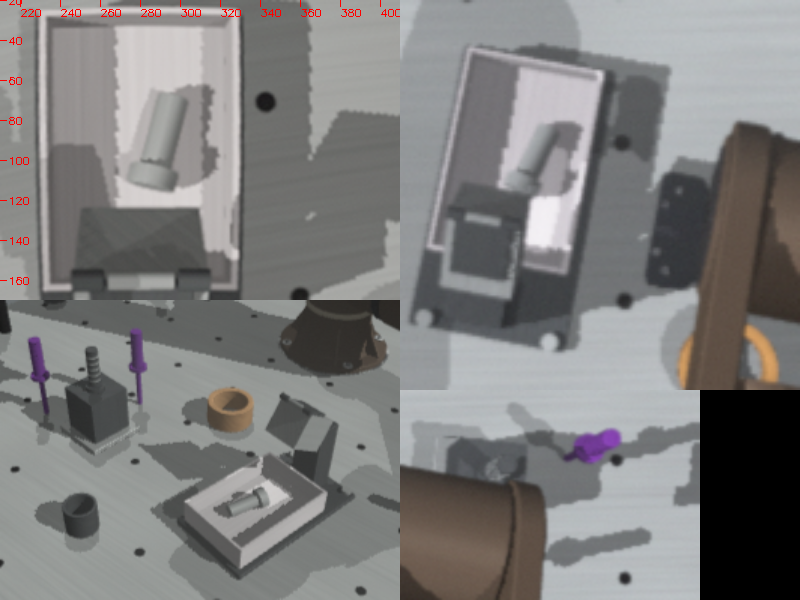

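The last view shows the cap flat over the block with even margins, the pin lying in the tray and the punch upright in its block. The bystanders in view are unmoved, so I'm handing in.

```bash
python3 -c "
from cell import *
print(job_done())"
```

```text
the job is handed in; nothing more can be done
None
```

The job is handed in after about 19 s of robot time. My checks say every step was met, but the hand-in gives no verdict.

**What I did:**
- I gripped the grey punch and tilted it in the hand to about 35° against the rim of its block's hole.
- I drove the pin down the bore with about 14 N along the axis, and it dropped into the catch tray.
- I stood the punch upright again against the hole wall and lowered it into its block.
- I swung the cap shut with the closed fingertips and pressed it to a firm stop at 24 N.

**Last checks:**
- **Pin:** it lies in the tray.
- **Punch:** in the scene camera its outline is where it was at the start, so its collar is down on the block.
- **Cap:** it lies flat over the bore. I judged this from the picture and the firm stop; I did not measure the joint angle.
- **Bystanders:** the tape roll and tube offcut look undisturbed. The angle iron was outside my last crops, but I did not work near it.
- **Purple look-alikes:** both still stand.
- **Robot:** the arm is clear, with about 0 N at the wrist.

**Measurements that disagreed:**
- My first estimate of the cap edge across two cameras missed by 27 mm, so I planned the push to work for any cap angle in the stated range.
- My first check of the punch tip missed by 7 mm, because I had taken the block's hole for the tip. The later wrist views agreed with each other.

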